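# Prime the yellow-banded plunger can

## Task

Prime the yellow-banded plunger can on the boot-finishing bench: with the fingertips, press the middle of its dish gently about 25 mm straight down, let it come all the way back up, then press it down the same way a second time and let it up again. Do not shift, tip or lift that can or ram the dish against its stop, and do not touch the green- and blue-banded cans or disturb the boots, brush, jar or bottle. Finish with the hand drawn at least 10 cm clear of the dish.

Things in the scene. Friction and masses are not known exactly. Their poses are not given: they have to be found in the camera images.
- can_yellow: Round red steel plunger can with a yellow band round its side and a yellow sloping shoulder, 117 mm across, 97 mm to the top of the shoulder, black collar to 103 mm, 1.1 kg, standing loose on the bench. On top stands a spring stem with a shallow aluminium dish, its rim 154 mm above the bench at rest. Origin: centre of the underside; z up.
- dish_yellow (a point): Centre of the flat inner floor of the dish on the yellow-banded can: 149 mm above the bench when up, on the can's axis. Floor 52 mm across inside, with a flared rim 80 mm across and 5 mm higher than the floor, so shut fingertips fit inside. It moves down with the plunger.
- plunger_yellow (a joint): Plunger of the yellow-banded can: 0 fully up (at rest), growing as it is pressed straight down, 0.032 m at its rigid stop. 20 mm or more is a full stroke. Its spring needs about 2 N to start, 6.5 N at 25 mm and 8 N just above the stop, and brings it back up by itself.
- can_green: Round red steel plunger can with a green band round its side and a green sloping shoulder, 117 mm across, 97 mm to the top of the shoulder, black collar to 103 mm, 1.1 kg, standing loose on the bench. On top stands a spring stem with a shallow aluminium dish, its rim 154 mm above the bench at rest. Origin: centre of the underside; z up.
- dish_green (a point): Centre of the flat inner floor of the dish on the green-banded can: 149 mm above the bench when up, on the can's axis. Floor 52 mm across inside, with a flared rim 80 mm across and 5 mm higher than the floor, so shut fingertips fit inside. It moves down with the plunger.
- plunger_green (a joint): Plunger of the green-banded can: 0 fully up (at rest), growing as it is pressed straight down, 0.032 m at its rigid stop. 20 mm or more is a full stroke. Its spring needs about 2 N to start, 6.5 N at 25 mm and 8 N just above the stop, and brings it back up by itself.
- can_blue: Round red steel plunger can with a blue band round its side and a blue sloping shoulder, 117 mm across, 97 mm to the top of the shoulder, black collar to 103 mm, 1.1 kg, standing loose on the bench. On top stands a spring stem with a shallow aluminium dish, its rim 154 mm above the bench at rest. Origin: centre of the underside; z up.
- dish_blue (a point): Centre of the flat inner floor of the dish on the blue-banded can: 149 mm above the bench when up, on the can's axis. Floor 52 mm across inside, with a flared rim 80 mm across and 5 mm higher than the floor, so shut fingertips fit inside. It moves down with the plunger.
- plunger_blue (a joint): Plunger of the blue-banded can: 0 fully up (at rest), growing as it is pressed straight down, 0.032 m at its rigid stop. 20 mm or more is a full stroke. Its spring needs about 2 N to start, 6.5 N at 25 mm and 8 N just above the stop, and brings it back up by itself.
- boot_left: The nearer brown ankle boot, 250 mm long, 210 mm high, 100 mm across the shaft, dark platform sole and block heel, standing loose to the robot's right of the cans. Origin: on the bench under the middle of the sole; toe to its own -x, shaft axis at +70 mm.
- boot_right: The farther brown ankle boot, 250 mm long, 210 mm high, 100 mm across the shaft, dark platform sole and block heel, standing loose to the robot's right of the cans. Origin: on the bench under the middle of the sole; toe to its own -x, shaft axis at +70 mm.
- tray: Blue tray, fixed, 130 x 300 x 22 mm, beyond the cans. Origin: centre of the underside; long side along its y.
- brush: Orange-handled brush, 190 mm long, lying loose in the tray. Origin: underside, near its middle.
- wax_jar: Small jar with a white cap, 52 mm across, 45 mm high, loose in the tray. Origin: centre of the underside.
- dressing_bottle: White bottle with a black cap, 54 mm across, 130 mm high, loose on the bench to the robot's left. Origin: centre of the underside.
There are look-alikes about, which are no part of the job. What is shaped like the can_yellow but pink is not meant.

How it is judged:
By the outcome, as a careful person would: the job done as asked, in the order asked, and still so for the second after the job is handed in, with the robot touching nothing.
It also fails if it takes over 38 s, if anything falls off the work surface, if the arm or the gripper's body presses on something with over 40 N, if the wrist force passes 120 N, or if a joint passes its speed limit or range.

## Robot

A 6-joint arm with a two-finger parallel gripper is mounted at the origin on the work surface. World frame = base frame: x ahead of the robot, y to its left, z up, the work surface at z = 0. Lengths are in m, angles in rad, forces in N, time in s.
With the tool pointing down it reaches from about 0.35 to 0.925 m from the base axis. Payload 6.4 kg.
Tool frame: the origin (TCP) lies between the finger pads, 19 mm behind the fingertips; this is the grasp point; z points along the fingers, y is the line along which they close (so a half turn about z gives the same grasp; the last joint's range is limited). The gripper opens to 85 mm and grips with 20 to 120 N. Pads are 22 mm wide; open, the fingers measure 114 mm over their backs; the gripper's body (76 mm by 85 mm) begins 54 mm behind the grasp point. The pads swing forward as they close: fully open they stand 13 mm farther back than shut.
Start: joints at [-1.469, 0.245, 1.558, -0, 1.339, -0.174], TCP at [0.177, -0.625, 0.25] pointing down, gripper open.
Joint ranges: [-3.13, 3.13], [-1.02, 2.26], [0.13, 2.54], [-0.95, 4.09], [0.21, 2.88], [-2.74, 2.74]. Speed limits (rad/s): [2.57, 2.57, 3.14, 3.14, 3.14, 3.14].

## Interface

Orientations are given as [roll, pitch, yaw] about the fixed x, y, z axes, in that order (R = Rz(yaw) Ry(pitch) Rx(roll)).
In Python, from plant import * gives the robot as it stands. The module is installed in compiled form; this text tells all that it offers. Calls block until the motion is done:
- movep(position, orientation): joint-space move of the TCP to a pose.
- move_linear(position, velocity=0.15, orientation=None): straight line of the TCP; orientation=None keeps the orientation; velocity is the mean speed in m/s.
- movej(angles): joint-space move.
- open_gripper() and grasp(grip_force=None): open the fingers fully, or close them until they stop; grip_force is the grip in N (None keeps the last).
- dwell(seconds).
- inverse_kinematics(position, orientation): joint angles nearest the present ones, or None.
- camera(name): name is "scene" or "top" or "wrist"; returns the picture (480x640x3 uint8, red, green, blue); there is no depth.
- camera_params(name): a dict with "fx", "fy", "cx", "cy" (pixels), "R" (3x3) and "t" (3): a world point X has camera coordinates R X + t. Camera axes: x right, y down, z forward; pixel columns grow to the right and rows downward; lengths in m; the calibration is good to about 2 mm. The wrist camera is an equidistant fisheye: a pixel r from the principal point sees the ray r / f radians off the axis. A picture is of the moment at which its call begins: read the wrist's pose just before it. camera_params takes no time and is no camera call; for the wrist camera it gives the pose at the moment of the call.
A pose or a line that the arm cannot do raises MotionError and nothing moves.
- sign_off(): hands the job in; it is judged then, once.
Trained networks look in the newest picture that a camera, given by its name, has taken for a name from the list of things; names that differ only in an ending like _2 or _b are one class to them, and where a whole thing is asked for, a point or a joint stands for the part that bears it (a point fixed in the world has none). Each returns a list of dicts, best first, with "confidence" (0 to 1); they miss things now and then, are a little off and sometimes report something else, mostly with a low value. They report only what shows in the picture. A call takes as long as a camera call. They do not tell look-alikes from the thing itself.
- search_frame(label, camera): "location" ([x, y, z] in m, in world coordinates, good to about 4 mm: the middle of the surface that is visible of it).
- cut_out(label, camera): "mask" (480x640 bool, what is visible of it).
Readings, each from a call of its own:
- get_t(): time.
- get_joints(): joint angles.
- get_joint_vel(): joint speeds.
- get_joint_torque(): joint torques, N m.
- get_ee_pos(): TCP position.
- get_orientation(): TCP orientation.
- get_contact_force(): force on the tool from outside, world axes, zero at the start.
- get_torque(): the same for the moment, N m.
- get_grip_width(): opening from 0.0 (shut) to 1.0 (fully open).
- get_grip_force(): force on a finger pad.
Only numpy, scipy, OpenCV 4.12 (cv2) and the standard library are available. Lean on these libraries where they do the work, as an engineer would, in place of code of your own. Each camera call takes 0.05 s, during which the arm holds its last target. There are 200 camera calls.

## Working session

There is one attempt and no reset: what is moved stays moved. The work goes in short steps, each a Python script; the robot and the scene stay as the last script left them, time stands still between calls to the robot, and variables do not carry over. Pictures are saved under pics/ and viewed, at most 10 in all, crops included, and the job is handed in when it is done.

```bash
mkdir -p pics
python3 - <<'E'
from plant import *
import cv2,numpy as np
for c in("scene","top"):
    im=camera(c); cv2.imwrite(f"pics/{c}0.png",im[...,::-1])
    for l in("can_yellow","dish_yellow"):
        for d in search_frame(l,c): print(c,l,np.round(d["location"],3),round(d["confidence"],2))
    p=camera_params(c); print(p["fx"],p["cx"],p["cy"],np.round(-p["R"].T@p["t"],3))
print(get_t())
E
```

```text
scene can_yellow [ 0.312 -0.214  0.098] 0.93
scene can_yellow [ 0.472 -0.25   0.095] 0.62
scene dish_yellow [ 0.29  -0.198  0.145] 0.92
scene dish_yellow [ 0.454 -0.234  0.151] 0.85
465.0750727265074 316.89828364623537 239.30963925572257 [ 0.899 -0.649  1.054]
top can_yellow [ 0.298 -0.186  0.098] 0.77
top can_yellow [ 0.449 -0.222  0.095] 0.64
top dish_yellow [ 0.295 -0.193  0.151] 0.97
top dish_yellow [ 0.456 -0.237  0.152] 0.76
top dish_yellow [ 0.54  -0.507  0.11 ] 0.56
458.14988536083274 317.77738728082005 242.9124249285203 [ 0.385 -0.024  1.494]
0.3
```

View pics/scene0.png

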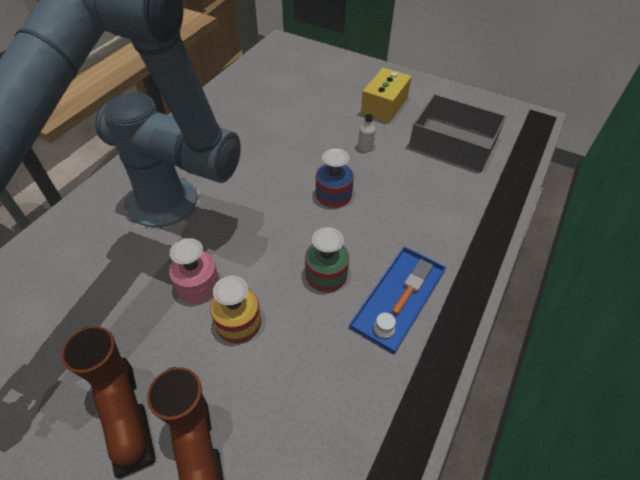

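View pics/top0.png

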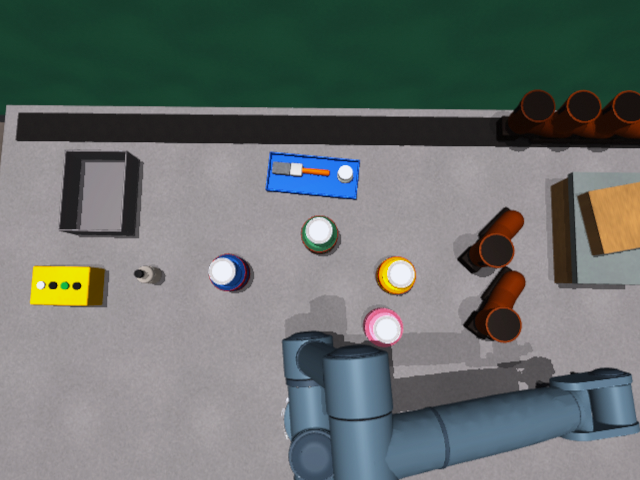

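The cans in the scene picture are yellow-banded at (235,310), pink look-alike at (192,272), green at (327,262) and blue at (335,185). In the top view, the yellow can's dish is at (400,274), the pink at (386,327), the green at (320,230) and the blue at (222,270). I choose the yellow one, near (0.455, -0.235). Next I'll triangulate it, rise above the boots, and check with the wrist camera from above.

```bash
cat > h.py <<'E'
from plant import *
import cv2,numpy as np
def ray(c,uv,p):
    x=(uv[0]-p["cx"])/p["fx"]; y=(uv[1]-p["cy"])/p["fy"]
    if c=="wrist":
        r=np.hypot(x,y); s=np.sin(r)/r if r>1e-9 else 1.; d=np.array([x*s,y*s,np.cos(r)])
    else: d=np.array([x,y,1.])
    d=p["R"].T@d
    return -p["R"].T@p["t"], d/np.linalg.norm(d)
def tri(rays):
    A=0;b=0
    for o,d in rays:
        M=np.eye(3)-np.outer(d,d); A=A+M; b=b+M@o
    x=np.linalg.solve(A,b)
    return x,[round(float(np.linalg.norm((np.eye(3)-np.outer(d,d))@(x-o)))*1e3,1) for o,d in rays]
def atz(r,z): return r[0]+r[1]*(z-r[0][2])/r[1][2]
def dish(c,near=(0.455,-0.235),save=None):
    """ray to the yellow can's dish centre in a new picture"""
    p=camera_params(c); im=camera(c)
    if save: cv2.imwrite(save,im[...,::-1])
    best=None
    for d in cut_out("dish_yellow",c):
        m=d["mask"].astype(np.uint8)
        ct=max(cv2.findContours(m,0,1)[0],key=cv2.contourArea)
        if len(ct)<10: continue
        e=cv2.fitEllipse(cv2.convexHull(ct)); r=ray(c,e[0],p); q=atz(r,.154)
        k=np.hypot(q[0]-near[0],q[1]-near[1])
        if best is None or k<best[0]: best=(k,r,e,q)
    k,r,e,q=best
    print(c,np.round(e[0],1),np.round(e[1],1),"z=.154:",np.round(q,4))
    return r
E
python3 - <<'E'
from h import *
a=dish("scene"); b=dish("top"); x,e=tri([a,b]); print(x,e)
im=cv2.imread("pics/scene0.png")[220:360,140:360]; cv2.imwrite("pics/crop.png",cv2.resize(im,None,fx=3,fy=3))
p=get_ee_pos(); o=get_orientation(); print(p,o,get_contact_force())
move_linear([p[0],p[1],0.40],0.25)
grasp(20)
for yaw in np.arange(-3.1,3.2,.4):
    q=inverse_kinematics([x[0],x[1],.3],[np.pi,0,yaw]); print(round(yaw,1),None if q is None else np.round(q,2))
print(get_t(),get_grip_width())
E
```

```text
scene [229.6 290.4] [27.5 33.5] z=.154: [ 0.4544 -0.2371  0.154 ]
top [400.  273.3] [26.6 27.1] z=.154: [ 0.4532 -0.2323  0.154 ]
[ 0.45260821 -0.23391625  0.14857344] [1.1, 1.1]
[ 0.17701766 -0.62541198  0.24995206] [-3.14151918e+00 -4.58581029e-05  2.75788395e-01] [ 0.58078968 -0.27515042 -0.47763527]
-3.1 [-0.7  -0.13  1.86  0.    1.41 -2.31]
-2.7 [-0.7  -0.13  1.86  0.    1.41 -2.71]
-2.3 None
-1.9 None
-1.5 [-0.7  -0.13  1.86 -0.    1.41  2.37]
-1.1 [-0.7  -0.13  1.86 -0.    1.41  1.97]
-0.7 [-0.7  -0.13  1.86 -0.    1.41  1.57]
-0.3 [-0.7  -0.13  1.86 -0.    1.41  1.17]
0.1 [-0.7  -0.13  1.86 -0.    1.41  0.77]
0.5 [-0.7  -0.13  1.86 -0.    1.41  0.37]
0.9 [-0.7  -0.13  1.86  0.    1.41 -0.03]
1.3 [-0.7  -0.13  1.86  0.    1.41 -0.43]
1.7 [-0.7  -0.13  1.86  0.    1.41 -0.83]
2.1 [-0.7  -0.13  1.86  0.    1.41 -1.23]
2.5 [-0.7  -0.13  1.86  0.    1.41 -1.63]
2.9 [-0.7  -0.13  1.86  0.    1.41 -2.03]
2.0167 -6.021802148347182e-05
```

View pics/crop.png

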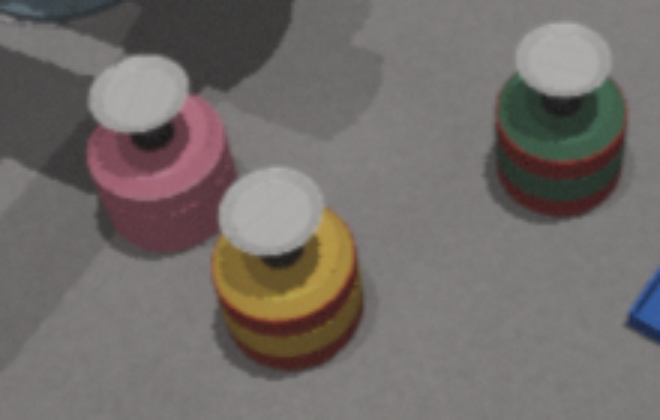

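The crop confirms it. The yellow-banded can, with red body, yellow band and yellow shoulder, is at crop (285,280), and the plain pink look-alike is at (155,150). Now I'll move above it and measure from two wrist positions.

Run:
```python
from h import *
o=[np.pi,0,0.6]
movep([.453,-.234,.40],o)
R=[dish("wrist",save="pics/w1.png")]
move_linear([.463,-.234,.27],0.2)
R.append(dish("wrist",save="pics/w2.png"))
print(tri(R)); print(get_t(),get_ee_pos(),get_contact_force())
a=cv2.imread("pics/w1.png");b=cv2.imread("pics/w2.png")
cv2.imwrite("pics/w.png",cv2.resize(np.hstack([a,b]),(800,300)))
```

```text
wrist [313.8 195.4] [75.  77.3] z=.154: [ 0.4537 -0.2339  0.154 ]
wrist [305.5 247.5] [105.6 114.2] z=.154: [ 0.4548 -0.2334  0.154 ]
(array([ 0.45213575, -0.23495687,  0.14574642]), [0.0, 0.0])
4.7667 [ 0.46372188 -0.23468801  0.27203731] [-1.48858465 -0.24829469  0.05075055]
```

View pics/w.png

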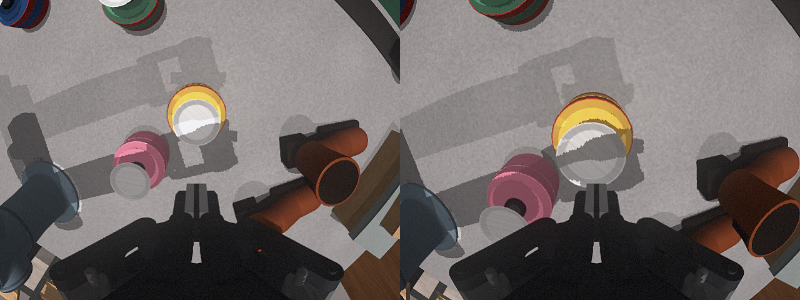

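Both wrist views (left and right of the picture) agree with the fixed cameras: the dish centre is at (0.454, -0.234) and the rim at about 0.15. Next I'll touch the dish gently, then press.

Run:
```python
from h import *
X,Y=.4535,-.234
move_linear([X,Y,.185],0.12,[np.pi,0,0.6]); dwell(.4)
f0=np.mean([get_contact_force() for _ in range(5)],0); print("bias",f0,get_ee_pos(),get_t())
z=.174
while z>.155:
    move_linear([X,Y,z],.03); dwell(.1)
    f=get_contact_force()-f0; e=get_ee_pos(); print(round(z,4),np.round(e,4),np.round(f,2))
    if f[2]>1.8: break
    z-=.002
print(get_t())
```

```text
bias [0.10436373 0.17218439 0.16203373] [ 0.45364485 -0.23407622  0.18528633] 6.0333
0.174 [ 0.4536 -0.2341  0.1741] [-0.62 -0.06 -0.28]
0.172 [ 0.4535 -0.234   0.172 ] [-0.63 -0.18 -0.03]
0.17 [ 0.4535 -0.234   0.17  ] [-0.2   0.44  0.13]
0.168 [ 0.4535 -0.234   0.1679] [-0.55 -0.23  0.38]
0.166 [ 0.4537 -0.2341  0.1663] [0.39 0.61 2.17]
8.05
```

Run:
```python
from h import *
X,Y=.4535,-.234
f0=np.array([.1,.17,.16])
def rep(n): print(n,round(get_t(),2),np.round(get_ee_pos(),4),np.round(get_contact_force()-f0,2))
for k in range(2):
    move_linear([X,Y,.150],.03); dwell(.2); rep("mid")
    move_linear([X,Y,.143],.02); dwell(.4); rep("down")
    move_linear([X,Y,.180],.04); dwell(.5); rep("up")
move_linear([X,Y,.34],.12); dwell(.3); rep("clear")
print(tri([dish("scene"),dish("top")]))
dish("wrist",save="pics/end.png")
cv2.imwrite("pics/end_s.png",camera("scene")[...,::-1])
```

```text
mid 8.93 [ 0.4537 -0.2341  0.1503] [-0.46  0.95  5.82]
down 9.83 [ 0.4537 -0.2341  0.1435] [-1.46  0.92  5.69]
up 11.41 [ 0.4535 -0.234   0.18  ] [ 0.31 -0.26 -0.6 ]
mid 12.76 [ 0.4536 -0.2341  0.1504] [-2.14 -0.02  4.6 ]
down 13.66 [ 0.4536 -0.2341  0.1435] [-2.05  1.65  5.88]
up 15.23 [ 0.4535 -0.234   0.18  ] [ 0.31 -0.05  0.52]
clear 17.02 [ 0.4534 -0.2339  0.3397] [ 0.18 -0.01 -0.84]
scene [230.  290.4] [28.3 34.4] z=.154: [ 0.455  -0.2366  0.154 ]Traceback (most recent call last):
  File "<stdin>", line 10, in <module>
  File "h.py", line 29, in dish
    k,r,e,q=best
    ^^^^^^^
TypeError: cannot unpack non-iterable NoneType object
```

Run:
```python
from h import *
cv2.imwrite("pics/end_s.png",camera("scene")[...,::-1]); print(get_t(),get_ee_pos())
```

```text
17.2667 [ 0.45350014 -0.23398476  0.3399794 ]
```

View pics/end_s.png

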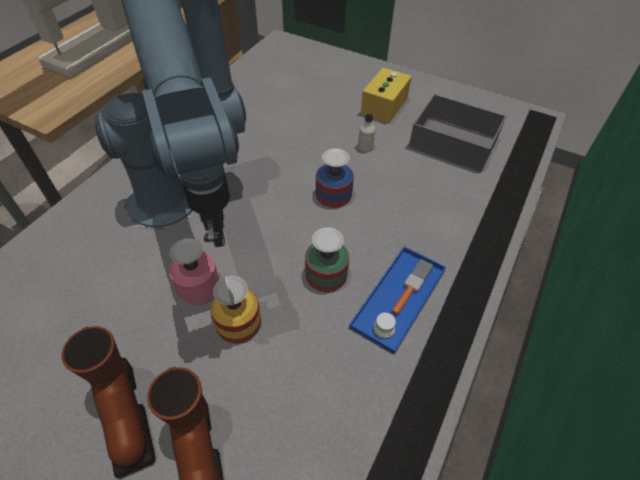

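The yellow can is unmoved, with its dish back up at (230,290). Everything else is where it was, and the hand is clear above at (212,235).

```bash
python3 -c "
from plant import *
print(sign_off())"
```

```text
the job is handed in; nothing more can be done
None
```

I pressed the yellow-banded can's dish twice, about 24.5 mm each time at roughly 6 N, and let it come fully back up after each press; the final picture shows nothing shifted, and I handed the job in at about 17 s with the fingertips about 17 cm above the dish.

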